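# Clamp the cuff onto the vacuum outlet

## Task

Take the large worm-drive clamp out of its cradle by its key, slide its band over the barbed tip of the stub and along the grey slotted cuff until it is home against the flange, and then turn the key clockwise until the band is snug on the cuff. Leave the clamp there with its key upright, and leave the small clamp, the mask box and the screwdriver where they lie.

Things in the scene. Friction and masses are not known exactly. Their poses are not given: they have to be found in the camera images.
- clamp: large loose steel worm-drive clamp, 0.13 kg: round band, inner diameter 45 mm, outer 49, 18 wide. Origin: band's centre. x: band axis (level), z up, also at the start in the cradle. Screw housing 18 (x) by 15 (y) by 28 (z) mm on the band's outside, centred at y -31.5, z 0; the screw stands upright in it, the key on top; the saddle sits inside the band there
- key (a joint): screw angle, rad: 0 backed off (starts 0 to 0.35), grows turning clockwise seen from above, hard stop 2.7. Moves the saddle 2.5 mm inwards per rad, springily (some 6 N per mm once pressing). On the cuff slack ends at about 1.6 to 1.9; from 2.3 to the stop it is snug. Stays where it is left (friction 0.07 N m)
- key_grip (a point): on the screw axis in the key's wing, at clamp y -32, z +50 mm. The wing: black plastic plate 22 mm long (point x), 8 thick (point y), 30 tall (clamp z +30 to +60), z up. At key angle 0 its length lies along the clamp's x. Pinch it across the 8 mm from above. The flange's top is at clamp z +29: fingertips kept above z +31 clear all as they turn
- saddle: small steel pressure plate 14 by 3 by 16 mm on the inside of the band at the housing, moved inwards (to clamp +y) by the screw; its inner face stands 22 mm from the band's centre at key angle 0. Origin: its centre
- outlet: fixed cream vacuum box with a level stub. Origin: on the table below the cuff's middle; the stub points to -x, its axis 75 mm up. Steel flange diameter 57 mm at x +26 to +18, grey slotted cuff diameter 40 at x +18 to -18, barbed steel tip diameter 31 (barbs 35) at x -18 to -44. Box: x +24 to +150, 100 wide, 98 high. A steel rest ledge each side of the stub (see seat)
- seat (a point): on the stub axis, 9 mm before the flange, 75 mm above the table; axes as the outlet's (+x into the box). The band's centre comes here, axes parallel (key at -y), when home. Ledges at y +-33, 13 wide, from the box to 33 mm before this point, tops 17 below it: a loose band let go hangs 2.5 mm low, housing on a ledge, key upright. The turning key presses the band to the flange
- cradle: fixed white plastic cradle, 50 by 105 mm, in which the clamp stands upright in a slot between two cheeks that rise 30 mm above the table (lifting the clamp 30 mm frees it). Origin: on the table under the band's centre; the clamp's origin starts 34.5 mm above it with the same yaw
- small_clamp: bystander: a small loose worm-drive clamp, band diameter 30 mm, 12 high, lying flat on the table, too small for the cuff. Origin: centre of the band's underside. Leave alone
- mask_box: bystander: flat clear plastic mask box 130 by 130 by 22 mm on the table. Origin: centre of its underside. Leave alone
- screwdriver: bystander: screwdriver lying on the table. Leave alone
Mind the look-alikes: they are no part of the job. What is meant by the outlet is not blue, and is the smaller of those in its own colour.

How it is judged (in metres and radians):
On the way, in this order (a step that is already met when the one before it is completed fails the run):
1. the band is home on the cuff, still loose (key below 1.6 rad) (x of clamp in the frame of seat between -0.006 and 0.004 m and distance between clamp and seat below 0.009 m and angle between the x axis of clamp and the x axis of seat, either way round below 0.35 rad and value of joint key below 1.6 rad), for 0.2 s.
2. the screw has been turned until the saddle presses on the cuff (value of joint key above 1.6 rad and contact force between saddle and outlet above 4 N), for 0.2 s.
At the end, for the whole second after the job is handed in: The large clamp rests let go on the cuff: band home against the flange within 6 mm, its centre within 9 mm of site seat in all, its axis within 0.2 rad of the stub's, key upright within 0.3 rad, and the saddle pressing on the cuff with more than 4 N (x of clamp in the frame of seat between -0.006 and 0.004 m and distance between clamp and seat below 0.009 m and angle between the x axis of clamp and the x axis of seat, either way round below 0.2 rad and angle between clamp's own z axis and vertical below 0.3 rad and contact force between saddle and outlet above 4 N and linear speed of clamp below 0.01 m/s); the robot touches nothing.
It fails at once if a bystander is moved by more than 20 mm (distance of any of small_clamp, mask_box, screwdriver from where it was at the start of the episode above 0.02 m).
It fails at once if the clamp is dropped onto the table (height (world z) of clamp below 0.028 m).
It also fails if it takes over 51 s, if anything falls off the work surface, if the arm or the gripper's body presses on something with over 40 N, if the wrist force passes 120 N, or if a joint passes its speed limit or range.

## Robot

A 7-joint arm with a two-finger parallel gripper is mounted at the origin on the work surface. World frame = base frame: x ahead of the robot, y to its left, z up, the work surface at z = 0. Lengths are in m, angles in degrees, forces in N, time in s.
With the tool pointing down it reaches from about 0.4 to 0.85 m from the base axis. Payload 4.5 kg.
Tool frame: the origin (TCP) lies midway between the tips of the shut fingers; the grasp point (between the pads) lies 19 mm behind it; z points along the fingers, y is the line along which they close (so a half turn about z gives the same grasp; the last joint's range is limited). The gripper opens to 85 mm and grips with 20 to 120 N. Pads are 22 mm wide; open, the fingers measure 114 mm over their backs; the gripper's body (76 mm by 85 mm) begins 54 mm behind the grasp point. The pads swing forward as they close: fully open they stand 13 mm farther back than shut.
Start: joints at [-69.397, 39.483, -11.15, 89.685, 9.013, 51.709, -12.324], TCP at [0.2, 0.592, 0.231] pointing down, gripper open.
Joint ranges: [-172.22, 172.22], [-26.19, 119.32], [-84.43, 86.54], [7.71, 146.69], [-57.33, 237.33], [2.42, 119.75], [-152.13, 152.13]. Speed limits (degrees/s): [147.25, 147.25, 180, 180, 180, 180, 180].

## Interface

Orientations are given as a 3x3 rotation matrix whose columns are the frame's x, y, z axes.
In Python, from workcell import r, eyes gives the robot as it stands.
- The arm moves only by the tool servo_tool, never from a script. Its argument "plan" is a list of rows, each a list of 5 numbers: the opening, from 0 (shut) to 1 (fully open), then the shift along the tool's x, y, z as a fraction of full scale, then the turn about the tool's z as a fraction of full scale. In form: [[grip, x, y, z, spin], ...]. A call has exactly 5 rows; each row shifts and turns the commanded pose from where the row before left it, along the tool's axes as they then stand; what a row does not reach is not made up. Full scale, the value 1, is 0.25 m for a shift and pi rad for a turn. A row lasts 1/8 s, in which the tool goes at most 62.5 mm and 10.7 degrees, less where a joint would pass 70% of its speed; a pose out of reach is approached as far as the arm can. A call with a number of a shift or a turn outside -1 to 1 is refused whole. A call with a gripper value outside its range is refused whole. The fingers move at their own pace and stop on an object; "squeeze" is the grip in N (left out, the last holds). Time passes only in rows, so rows that do not move let the fingers close, or fill a call up. It gives the time, the measured TCP pose, the force, the opening and the grip force at its end, in the units of the state.
- r.sense(): the state, without advancing time (a new reading comes with each control period).
- eyes.capture(name): name is "scene" or "side" or "wrist"; returns a dict with "frame" (384x512x3 uint8, red, green, blue), "fx", "fy", "cx", "cy" (pixels), "k1" (the pictures are not rectified: a ray, as slopes to the right and down, at radius r is drawn at 1 + k1 r^2 times it, then the intrinsics apply), "R" (3x3) and "t" (3): a world point X has camera coordinates R X + t; the wrist camera has in their place "tool_from_camera" (4x4, takes a point from camera to tool coordinates, whose origin is the TCP and whose axes are the flange's). Camera axes: x right, y down, z forward; pixel columns grow to the right and rows downward; lengths in m; the calibration is good to about 2 mm. A picture is of the moment at which its call begins: read the wrist's pose just before it. There is no depth.
- r.job_done(): hands the job in; it is judged then, once.
The state is a dict: "t": time; "qpos": joint angles; "dq": joint speeds; "tau": joint torques, N m; "eef_pos": TCP position; "eef_rot": TCP orientation; "wrist_force": force on the tool from outside, world axes, zero at the start; "ft_torque": the same for the moment, N m; "finger_gap": opening from 0.0 (shut) to 1.0 (fully open); "grip_force": force on a finger pad.
Only numpy, scipy, OpenCV 4.12 (cv2) and the standard library are available. Lean on these libraries where they do the work, as an engineer would, in place of code of your own. Each camera call takes 0.05 s, during which the arm holds its last target. There are 200 camera calls.

## Working session

There is one attempt and no reset: what is moved stays moved. The work goes in short steps, Python scripts to look and compute and a tool call to move; the robot and the scene stay as the last step left them, time stands still between calls to the robot, and variables do not carry over. Pictures are saved under pics/ and viewed, at most 10 in all, crops included, and the job is handed in when it is done.

Besides the shell and the picture viewer there is one more tool, called after ">>>" as name([rows], argument=value, ...), one row to a line, values as JSON. servo_tool: Moves the arm, as the interface text tells. Its arguments: {"type":"object","properties":{"plan":{"type":"array","items":{"type":"array","items":{"type":"number"}}},"squeeze":{"type":"number"}},"required":["plan"]}

```bash
mkdir -p pics; ls; cat > h.py <<'E'
import numpy as np, cv2
from workcell import r, eyes
def cap(n):
    s=r.sense(); c=eyes.capture(n)
    if 'R' not in c or c.get('R') is None:
        T=np.array(c['tool_from_camera']); Rw=np.array(s['eef_rot']); 
        Rc=Rw@T[:3,:3]; o=Rw@T[:3,3]+np.array(s['eef_pos'])
        c['R']=Rc.T; c['t']=-Rc.T@o
    c['R']=np.array(c['R']); c['t']=np.array(c['t'])
    return c
def ray(c,u,v):
    d=np.array([(u-c['cx'])/c['fx'],(v-c['cy'])/c['fy']]); p=d.copy()
    for _ in range(20): p=d/(1+c['k1']*(p@p))
    return -c['R'].T@c['t'], c['R'].T@np.array([p[0],p[1],1])
def onz(c,u,v,z):
    o,d=ray(c,u,v); return o+d*(z-o[2])/d[2]
def proj(c,X):
    x=c['R']@np.array(X)+c['t']; p=x[:2]/x[2]; p=p*(1+c['k1']*(p@p))
    return p*[c['fx'],c['fy']]+[c['cx'],c['cy']]
def tri(c1,p1,c2,p2):
    o1,d1=ray(c1,*p1);o2,d2=ray(c2,*p2)
    s=np.linalg.lstsq(np.stack([d1,-d2],1),o2-o1,rcond=None)[0]
    a=o1+s[0]*d1;b=o2+s[1]*d2
    return (a+b)/2,np.linalg.norm(a-b)
def save(c,n): cv2.imwrite('pics/'+n,c['frame'][:,:,::-1])
E
python3 - <<'E'
from h import *
import pickle
cs={n:cap(n) for n in('scene','side','wrist')}
pickle.dump(cs,open('c0.pkl','wb'))
a=np.hstack([cs['scene']['frame'],cs['side']['frame']])
cv2.imwrite('pics/a.png',cv2.resize(cs['scene']['frame'],(800,600))[:,:,::-1])
cv2.imwrite('pics/b.png',cv2.resize(cs['side']['frame'],(800,600))[:,:,::-1])
save(cs['wrist'],'w.png')
for n in cs: print(n,-cs[n]['R'].T@cs[n]['t'],cs[n]['R'].T[:,2],cs[n]['fx'],cs[n]['k1'])
print(r.sense())
E
```

```text
pics
scene [1.23848337 0.65206156 1.28952166] [-0.46430712 -0.39004105 -0.79516468] 481.6635427704623 0.026659398683058107
side [ 0.29506777 -0.83556909  1.16839225] [ 0.16949842  0.62765892 -0.75981219] 428.05710744043 0.008957086422267104
wrist [0.12470544 0.61677729 0.37370761] [ 0.29628235 -0.10207039 -0.94963067] 275.7413499183784 -0.034528691907459934
{'t': 0.15, 'qpos': array([-69.39670178,  39.52185637, -11.14616185,  89.73216739,
         9.01198296,  51.71135636, -12.32465702]), 'dq': array([-0.03895481, -0.16754547,  0.03047051, -0.13296055, -0.06147833,
        0.02734273, -0.04184582]), 'tau': array([-5.54084399e-04, -5.39928138e+01, -1.26816764e+00, -1.58718771e+01,
        9.24148830e-03,  6.52989111e-03, -1.11649723e-05]), 'eef_pos': array([0.19990377, 0.59162378, 0.2306671 ]), 'eef_rot': array([[-9.47416372e-01,  3.20003250e-01, -3.72360133e-04],
       [ 3.20003452e-01,  9.47415325e-01, -1.41137855e-03],
       [-9.88660263e-05, -1.45631967e-03, -9.99998935e-01]]), 'wrist_force': array([ 0.05662704,  0.13777145, -0.32142542]), 'ft_torque': array([-0.05086795,  0.02165362, -0.01330359]), 'grip_force': 0.0, 'finger_gap': 0.997358737303038}
```

View pics/a.png

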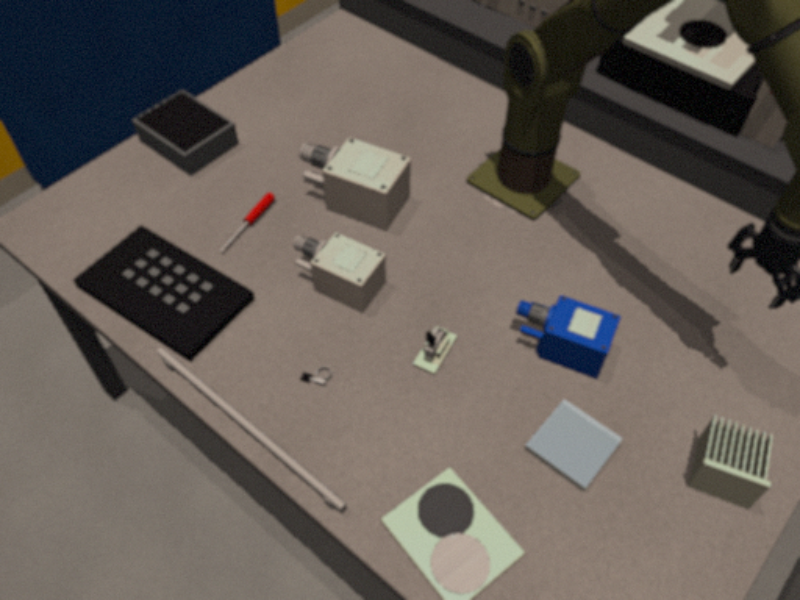

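View pics/b.png

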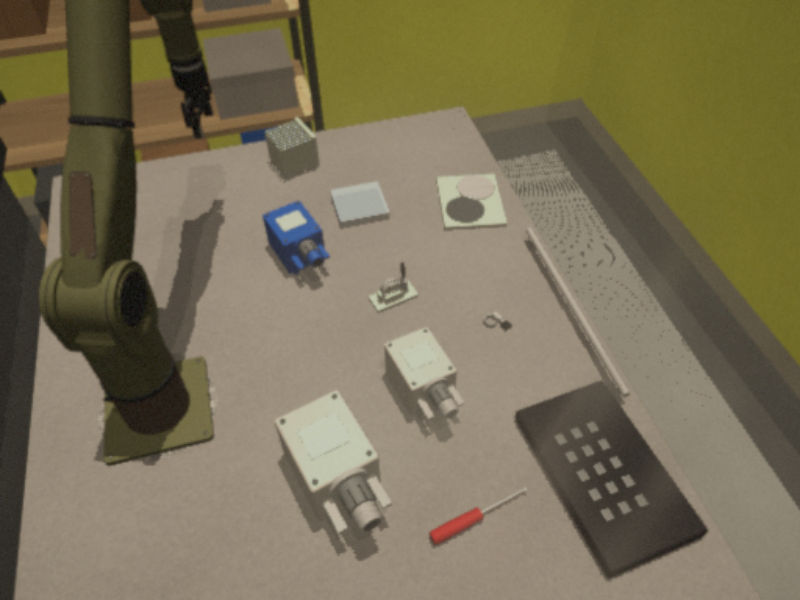

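The pictures show two cream boxes and one blue one. In the scene view they are large cream (365,178), small cream (345,268) and blue (580,335). In the side view they are (330,445), (420,365) and (295,235). The outlet is the small cream box: it isn't blue, and it is the smaller of the two cream ones. The cradle with the large clamp is at scene (436,348) and side (393,290). I'll confirm both in an enlarged crop.

```bash
python3 - <<'E'
from h import *
import pickle
cs=pickle.load(open('c0.pkl','rb'))
def tile(n,u0,v0,w=80,h=60): return cv2.resize(cs[n]['frame'][v0:v0+h,u0:u0+w],(400,300),interpolation=cv2.INTER_CUBIC)
im=np.vstack([np.hstack([tile('scene',180,143),tile('side',235,205)]),np.hstack([tile('scene',240,190),tile('side',212,155)])])
cv2.imwrite('pics/c.png',cv2.convertScaleAbs(im,alpha=1.3)[:,:,::-1])
E
```

```text
(no output)
```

View pics/c.png

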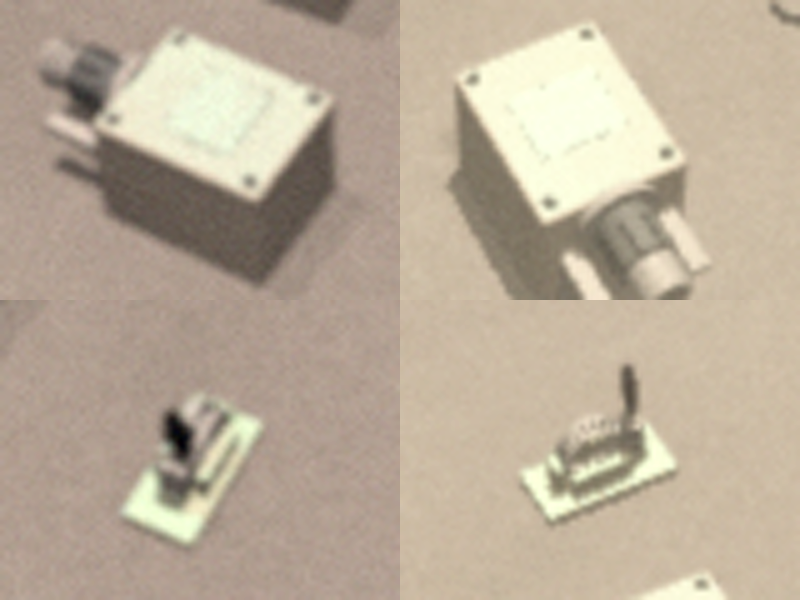

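The crop confirms the small cream box with its grey slotted cuff (top row) and the cradle with the clamp and its black key (bottom row: scene tile (178,432), side tile (628,390)). Next I'll turn these into positions.

```bash
python3 - <<'E'
from h import *
import pickle
cs=pickle.load(open('c0.pkl','rb'))
S,D=cs['scene'],cs['side']
P=lambda o,x,y:(o[0]+x/5-.4,o[1]+y/5-.4)
A,B,C,E=(180,143),(235,205),(240,190),(212,155)
def quad(c,o,pts,z):
    q=np.array([onz(c,*P(o,*p),z)[:2] for p in pts]); print(q.round(4).tolist(),'mean',q.mean(0).round(4))
    for i in range(4):
        e=q[(i+1)%4]-q[i]; print('  len %.4f yaw %.1f'%(np.hypot(*e),np.degrees(np.arctan2(e[1],e[0]))))
quad(S,A,[(172,28),(335,97),(258,200),(98,120)],.098)
quad(D,B,[(192,22),(288,160),(147,222),(55,78)],.098)
quad(D,E,[(118,178),(155,221),(280,165),(243,125)],.004)
print([onz(S,*P(C,*p),.004)[:2].round(4) for p in [(122,213),(190,243),(263,122)]])
# dark key by mask
for c,o in((S,C),(D,E)):
    f=c['frame'][o[1]:o[1]+60,o[0]:o[0]+80].max(2)
    m=(cv2.GaussianBlur(f,(3,3),0)<55).astype(np.uint8); n,l,st,ce=cv2.connectedComponentsWithStats(m); print(st[1:],ce[1:]+o)
print(tri(S,P(C,178,134),D,P(E,228,92)))
print('top',tri(S,P(C,172,113),D,P(E,227,67)))
# cuff / tip axis
print('tip end',tri(S,P(A,50,62),D,P(B,265,290)))
E
```

```text
[[0.4917, -0.1646], [0.4662, -0.0418], [0.5629, -0.0218], [0.5817, -0.1451]] mean [ 0.5256 -0.0933]
  len 0.1254 yaw 101.7
  len 0.0988 yaw 11.7
  len 0.1247 yaw -81.3
  len 0.0921 yaw -167.7
[[0.5619, -0.024], [0.5863, -0.1426], [0.4917, -0.1615], [0.4664, -0.0428]] mean [ 0.5266 -0.0927]
  len 0.1210 yaw -78.4
  len 0.0965 yaw -168.7
  len 0.1214 yaw 102.0
  len 0.0973 yaw 11.1
[[0.4799, 0.1686], [0.4954, 0.1218], [0.5957, 0.1476], [0.5808, 0.193]] mean [0.538  0.1578]
  len 0.0493 yaw -71.6
  len 0.1036 yaw 14.4
  len 0.0478 yaw 108.2
  len 0.1039 yaw -166.4
[array([0.5902, 0.1388]), array([0.5794, 0.1854]), array([0.4766, 0.1632])]
[[33 23  5  8 25]] [[275.32 216.88]]
[] []
(array([0.56146783, 0.15854059, 0.07968626]), np.float64(0.0017779044303143708))
top (array([0.56319181, 0.15717075, 0.1043028 ]), np.float64(0.0069321573469481625))
tip end (array([ 0.55195469, -0.21661452,  0.07862167]), np.float64(0.00806335760140433))
```

```bash
cat >> h.py <<'E'
def plan(target,yyaw,n,start=None):
    "rows (x,y,z,spin) taking the tool to target with tool y at yaw yyaw (deg, mod 180), tool down"
    s=r.sense(); p=np.array(s['eef_pos']); R=np.array(s['eef_rot'])
    a=np.degrees(np.arctan2(R[1,1],R[0,1])); sp=(a-yyaw+90)%180-90
    d=(np.array(target)-p)/n; out=[]
    for i in range(n):
        b=np.radians(a-sp*i/n); Y=np.array([np.cos(b),np.sin(b),0]); X=np.array([-Y[1],Y[0],0])
        out.append([round(float(v),4) for v in (d@X/.25,d@Y/.25,-d[2]/.25,sp/n/180)])
    print('yaw',round(a,2),'spin',round(sp,2))
    for o in out: print(o)
E
python3 -c "
from h import *
plan((.562,.160,.21),10,10)"
```

```text
yaw 71.34 spin 61.34
[-0.1925, -0.1172, 0.0083, 0.0341]
[-0.2039, -0.096, 0.0083, 0.0341]
[-0.213, -0.0737, 0.0083, 0.0341]
[-0.2196, -0.0505, 0.0083, 0.0341]
[-0.2238, -0.0267, 0.0083, 0.0341]
[-0.2253, -0.0027, 0.0083, 0.0341]
[-0.2243, 0.0214, 0.0083, 0.0341]
[-0.2208, 0.0453, 0.0083, 0.0341]
[-0.2147, 0.0686, 0.0083, 0.0341]
[-0.2061, 0.0912, 0.0083, 0.0341]
```

>>> servo_tool([
  [1,-0.193,-0.117,0.008,0.034],
  [1,-0.204,-0.096,0.008,0.034],
  [1,-0.213,-0.074,0.008,0.034],
  [1,-0.22,-0.05,0.008,0.034],
  [1,-0.224,-0.027,0.008,0.034],
])

```text
t: 0.78
eef_pos: [0.3824, 0.3748, 0.2212]
eef_rot: [[-0.65, 0.76, 0.0], [0.76, 0.65, 0.0], [0.0, 0.0, -1.0]]
wrist_force: [0.9, 0.3, -0.7]
finger_gap: 1.001
grip_force: 0.0
```

>>> servo_tool([
  [1,-0.225,-0.003,0.008,0.034],
  [1,-0.224,0.021,0.008,0.034],
  [1,-0.221,0.045,0.008,0.034],
  [1,-0.215,0.069,0.008,0.034],
  [1,-0.206,0.091,0.008,0.034],
])

```text
t: 1.4
eef_pos: [0.5635, 0.1593, 0.2111]
eef_rot: [[-0.173, 0.985, -0.0], [0.985, 0.173, 0.0], [0.0, -0.0, -1.0]]
wrist_force: [0.8, 0.5, 0.0]
finger_gap: 1.002
grip_force: 0.0
```

>>> servo_tool([
  [0.5,0,0,0,0],
  [0.5,0,0,0,0],
  [0.5,0,0,0,0],
  [0.5,0,0,0,0],
  [0.5,0,0,0,0],
])

```text
t: 2.02
eef_pos: [0.5623, 0.1614, 0.2114]
eef_rot: [[-0.177, 0.984, -0.0], [0.984, 0.177, 0.0], [0.0, 0.0, -1.0]]
wrist_force: [0.2, 0.1, -1.1]
finger_gap: 0.497
grip_force: 0.0
```

```bash
python3 - <<'E'
from h import *
import pickle
c=cap('wrist'); pickle.dump(c,open('c1.pkl','wb'))
cv2.imwrite('pics/w1.png',cv2.resize(c['frame'],(800,600),interpolation=cv2.INTER_CUBIC)[:,:,::-1])
s=r.sense();print(s['t'],s['qpos'],s['eef_pos'],s['eef_rot'],-c['R'].T@c['t'],c['R'].T[:,2])
E
```

```text
2.075 [-21.96217221  37.67969528   2.50274413  98.52472538  -2.22544477
  43.84456233  -8.18944222] [0.56233519 0.16116097 0.21134922] [[-1.76844851e-01  9.84238737e-01 -8.62448067e-05]
 [ 9.84238720e-01  1.76844865e-01  1.89350354e-04]
 [ 2.01617904e-04 -5.13998430e-05 -9.99999978e-01]] [0.54900856 0.23985905 0.3545428 ] [ 0.05507496 -0.30834623 -0.94967855]
```

View pics/w1.png

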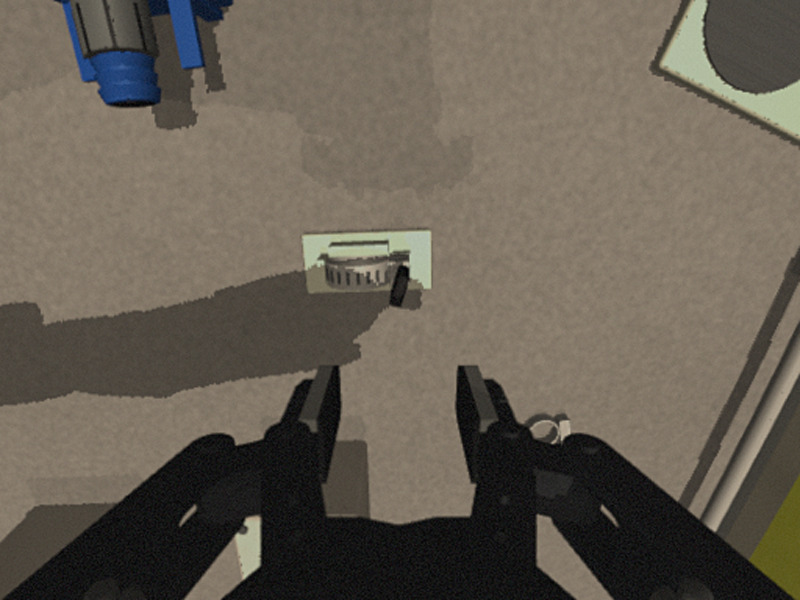

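The wrist view shows the cradle at (303–432, 230–292) and the key at (400,286), close to where I expected it. The small clamp is off at (545,430). I'll enlarge the clamp to get the wing's direction.

```bash
python3 - <<'E'
from h import *
import pickle
c=pickle.load(open('c1.pkl','rb'))
u0,v0=185,138
f=c['frame'][v0:v0+66,u0:u0+88]
cv2.imwrite('pics/w1c.png',cv2.convertScaleAbs(cv2.resize(f,(792,594),interpolation=cv2.INTER_CUBIC),alpha=1.5)[:,:,::-1])
# cradle base by colour (bright, greenish white) 
g=c['frame'].astype(int); m=((g.max(2)<30)).astype(np.uint8); m[:,:][230:]=0
n,l,st,ce=cv2.connectedComponentsWithStats(m)
for i in range(1,n):
    if st[i,4]>30: print(st[i],ce[i])
E
```

```text
[87  8  7 25 34] [90.14705882 19.85294118]
[73 65 26  3 63] [85.96825397 66.04761905]
[250 170  12  26 100] [254.89 181.99]
```

View pics/w1c.png

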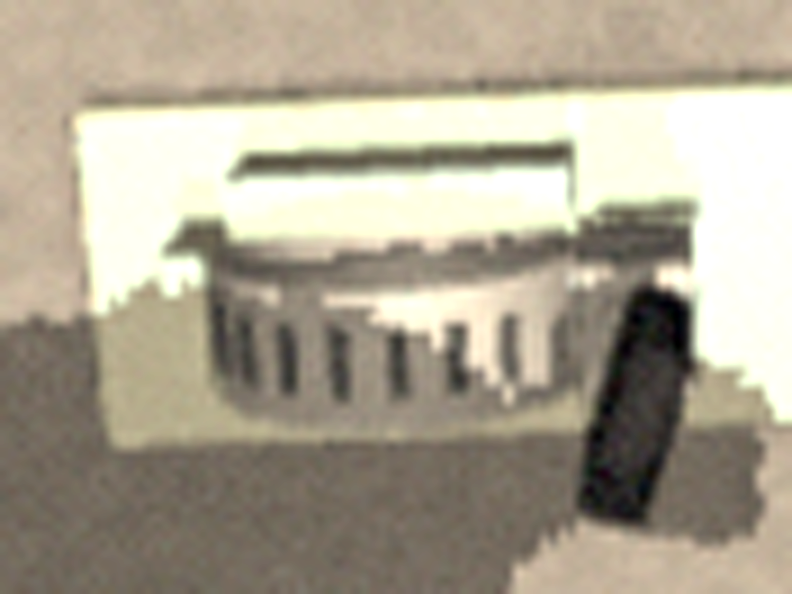

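```bash
python3 - <<'E'
from h import *
import pickle
c=pickle.load(open('c1.pkl','rb'))
P=lambda x,y,z:onz(c,185+x/9-.44,138+y/9-.44,z)[:2]
q=np.array([P(692,372,.0945),P(650,522,.0945),P(582,508,.0945),P(632,355,.0945)])
print(q.round(4),q.mean(0))
for i in range(4):
    e=q[(i+1)%4]-q[i];print(np.hypot(*e).round(4),np.degrees(np.arctan2(e[1],e[0])).round(1))
# cradle corners from full view /1.5625
F=lambda x,y,z:onz(c,x/1.5625-.2,y/1.5625-.2,z)[:2]
k=np.array([F(303,234,.004),F(431.5,230,.004),F(431.5,288,.004),F(308.5,293,.004)]);print(k.round(4),k.mean(0))
for i in range(4):
    e=k[(i+1)%4]-k[i];print(np.hypot(*e).round(4),np.degrees(np.arctan2(e[1],e[0])).round(1))
# cheek top edge z=.03: (228,180)-(572,172)?, slot edge
a,b=P(240,165,.03),P(572,150,.03);print('cheek',a,b,np.degrees(np.arctan2(*(b-a)[::-1])))
E
```

```text
[[0.5685 0.1691]
 [0.5671 0.1513]
 [0.5594 0.1516]
 [0.5617 0.1698]] [0.56414272 0.16043695]
0.0179 -94.5
0.0077 177.9
0.0184 82.7
0.0068 -6.2
[[0.4829 0.1674]
 [0.5856 0.1891]
 [0.5955 0.1408]
 [0.493  0.1178]] [0.53926686 0.15379736]
0.1051 11.9
0.0494 -78.5
0.105 -167.4
0.0506 101.6
cheek [0.50918507 0.16890617] [0.55209438 0.17861354] 12.747434537968738
```

```bash
python3 -c "
from h import *
plan((.564,.160,.067),-6,4)"
```

```text
yaw 10.19 spin 16.19
[-0.0014, 0.0014, 0.1443, 0.0225]
[-0.0013, 0.0015, 0.1443, 0.0225]
[-0.0012, 0.0016, 0.1443, 0.0225]
[-0.0011, 0.0017, 0.1443, 0.0225]
```

>>> servo_tool([
  [0.5,-0.0014,0.0015,0.144,0.0225],
  [0.5,-0.0013,0.0015,0.144,0.0225],
  [0.5,-0.0012,0.0015,0.144,0.0225],
  [0.5,-0.001,0.0015,0.144,0.0225],
  [0.5,0,0,0,0],
])

```text
t: 2.7
eef_pos: [0.5621, 0.1593, 0.0651]
eef_rot: [[0.104, 0.995, -0.005], [0.995, -0.104, -0.002], [-0.002, -0.005, -1.0]]
wrist_force: [0.3, -0.1, 0.1]
finger_gap: 0.502
grip_force: 0.0
```

```bash
python3 - <<'E'
from h import *
import pickle
c=cap('wrist'); pickle.dump(c,open('c2.pkl','wb'))
cv2.imwrite('pics/w2.png',cv2.resize(c['frame'][140:384,90:420],(800,592),interpolation=cv2.INTER_CUBIC)[:,:,::-1])
s=r.sense();print(s['t'],s['eef_pos'],s['wrist_force'])
E
```

```text
2.75 [0.56357718 0.159539   0.06685659] [ 0.29565092 -1.08242954  0.57129719]
```

View pics/w2.png

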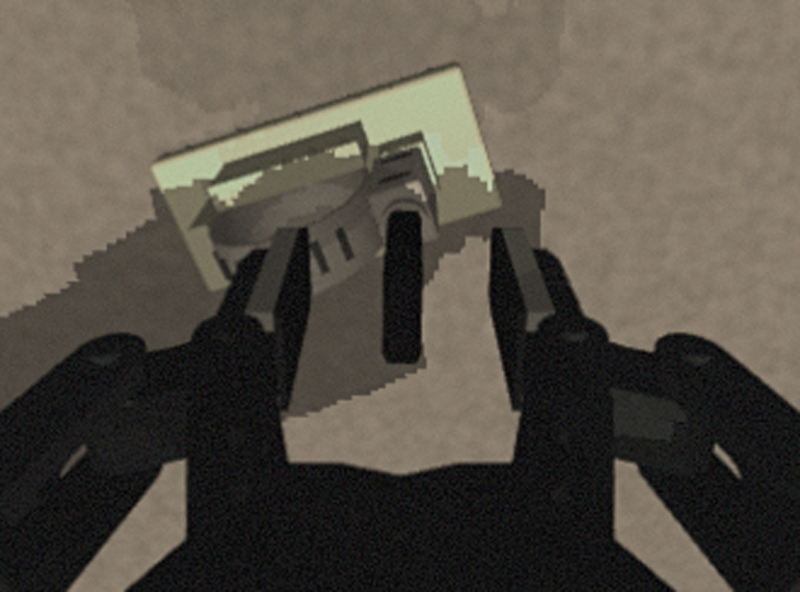

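The wing at (402,285) is aligned and centred between the pads. I'll close on it and lift.

>>> servo_tool([
  [0,0,0,0,0],
  [0,0,0,0,0],
  [0,0,0,0,0],
  [0,0,0,0,0],
  [0,0,0,0,0],
], squeeze=60)

```text
t: 3.38
eef_pos: [0.5653, 0.1599, 0.0689]
eef_rot: [[0.106, 0.994, 0.003], [0.994, -0.106, 0.001], [0.001, 0.003, -1.0]]
wrist_force: [-0.7, 0.5, 7.4]
finger_gap: 0.081
grip_force: 61.8
```

>>> servo_tool([
  [0,0,0,-0.06,0],
  [0,0,0,-0.08,0],
  [0,0,0,-0.1,0],
  [0,0,0,-0.1,0],
  [0,0,0,0,0],
])

```text
t: 4.0
eef_pos: [0.5657, 0.1599, 0.1547]
eef_rot: [[0.106, 0.994, 0.005], [0.994, -0.106, 0.002], [0.002, 0.004, -1.0]]
wrist_force: [0.8, 0.2, -1.8]
finger_gap: 0.079
grip_force: 60.7
```

```bash
python3 - <<'E'
from h import *
import pickle
cs={n:cap(n) for n in('wrist','scene','side')}; pickle.dump(cs,open('c3.pkl','wb'))
s=r.sense();print(s['t'],s['eef_pos'],s['eef_rot'],s['wrist_force'],s['ft_torque'],s['finger_gap'],s['qpos'])
a=cv2.resize(cs['wrist']['frame'][140:384,90:420],(400,296))
D=cs['side']; p=proj(D,s['eef_pos']).astype(int); S=cs['scene']; q=proj(S,s['eef_pos']).astype(int)
t=lambda c,p:cv2.resize(c['frame'][p[1]-30:p[1]+30,p[0]-40:p[0]+40],(400,300),interpolation=cv2.INTER_CUBIC)
im=np.vstack([np.hstack([t(S,q),t(D,p)]),np.hstack([np.pad(a,((0,4),(0,0),(0,0))),np.zeros((300,400,3),np.uint8)])])
print(p,q)
cv2.imwrite('pics/w3.png',cv2.convertScaleAbs(im,alpha=1.3)[:,:,::-1])
E
```

```text
4.15 [0.56346009 0.15945467 0.15173271] [[ 1.05536212e-01  9.94414478e-01 -1.39785385e-03]
 [ 9.94415382e-01 -1.05536659e-01 -2.49644646e-04]
 [-3.95775076e-04 -1.36370082e-03 -9.99998992e-01]] [ 0.05792343 -0.87048468 -1.81991706] [-0.03875059 -0.00853939  0.04999296] 0.08263299784978108 [-24.08399445  42.67880337   6.56033153 101.46564603  -7.52817871
  36.36015368 -19.22844422]
[257 158] [276 202]
```

View pics/w3.png

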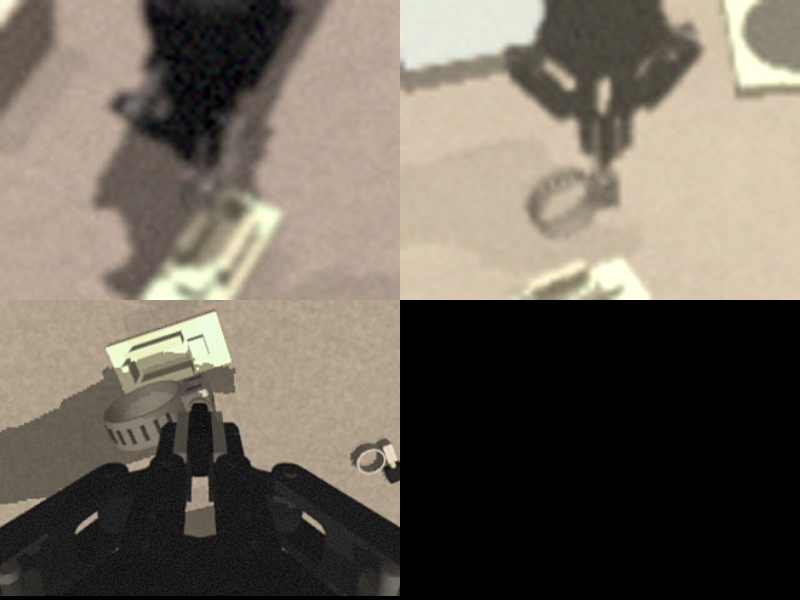

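```bash
python3 -c "
from h import *
plan((.590,-.245,.21),-6.6,9)"
```

```text
yaw -6.06 spin 0.54
[-0.1775, 0.0307, -0.0259, 0.0003]
[-0.1775, 0.0309, -0.0259, 0.0003]
[-0.1774, 0.0311, -0.0259, 0.0003]
[-0.1774, 0.0313, -0.0259, 0.0003]
[-0.1774, 0.0314, -0.0259, 0.0003]
[-0.1773, 0.0316, -0.0259, 0.0003]
[-0.1773, 0.0318, -0.0259, 0.0003]
[-0.1773, 0.032, -0.0259, 0.0003]
[-0.1772, 0.0322, -0.0259, 0.0003]
```

>>> servo_tool([
  [0,-0.1,0.017,-0.04,0.0003],
  [0,-0.177,0.031,-0.04,0.0003],
  [0,-0.177,0.031,-0.04,0.0003],
  [0,-0.177,0.031,-0.04,0.0003],
  [0,-0.177,0.031,-0.04,0.0003],
])

```text
t: 4.78
eef_pos: [0.5766, -0.0464, 0.2013]
eef_rot: [[0.11, 0.994, -0.002], [0.994, -0.11, 0.0], [-0.0, -0.002, -1.0]]
wrist_force: [1.0, 0.2, -0.5]
finger_gap: 0.079
grip_force: 60.6
```

>>> servo_tool([
  [0,-0.177,0.032,-0.033,0.0003],
  [0,-0.177,0.032,0,0.0003],
  [0,-0.177,0.032,0,0.0003],
  [0,-0.177,0.032,0,0.0003],
  [0,-0.08,0.015,0,0.0003],
])

```text
t: 5.4
eef_pos: [0.5895, -0.2483, 0.2092]
eef_rot: [[0.119, 0.993, -0.003], [0.993, -0.119, -0.001], [-0.001, -0.002, -1.0]]
wrist_force: [-0.0, 0.5, -1.3]
finger_gap: 0.08
grip_force: 60.6
```

>>> servo_tool([
  [0,0,0,0,0],
  [0,0,0,0,0],
  [0,0,0,0,0],
  [0,0,0,0,0],
  [0,0,0,0,0],
])

```text
t: 6.02
eef_pos: [0.5911, -0.2442, 0.2106]
eef_rot: [[0.114, 0.993, 0.0], [0.993, -0.114, 0.0], [0.0, 0.0, -1.0]]
wrist_force: [-0.3, 0.0, -0.8]
finger_gap: 0.076
grip_force: 60.6
```

```bash
python3 - <<'E'
from h import *
import pickle
cs={n:cap(n) for n in('wrist','scene','side')}; pickle.dump(cs,open('c4.pkl','wb'))
s=r.sense();print(s['t'],s['eef_pos'],s['eef_rot'],s['wrist_force'],s['qpos'])
c=cs['wrist']
cv2.imwrite('pics/w4.png',cv2.convertScaleAbs(cv2.resize(c['frame'][0:285,60:440],(800,600),interpolation=cv2.INTER_CUBIC),alpha=1.2)[:,:,::-1])
ex=np.array([np.cos(np.radians(101.6)),np.sin(np.radians(101.6)),0]);ey=np.array([-ex[1],ex[0],0]);O=np.array([.5434,-.1783,0])
for n,P in dict(tip=O-.044*ex+[0,0,.075],f=O+.018*ex+[0,0,.075],b1=O+.024*ex+.05*ey+[0,0,.098],b2=O+.024*ex-.05*ey+[0,0,.098],tcp=s['eef_pos']).items():
  print(n,(proj(c,P)-[60,0])*800/380,proj(cs['side'],P))
E
```

```text
6.175 [ 0.5909782  -0.24474726  0.21057417] [[ 1.14898374e-01  9.93377248e-01  8.24567084e-05]
 [ 9.93377251e-01 -1.14898375e-01  1.61768318e-05]
 [ 2.55438385e-05  8.00519267e-05 -9.99999996e-01]] [-0.88381047  0.0380045  -1.55538397] [16.44790062 41.84052327  3.56193938 88.70464026 -3.12517395 49.54782979
 14.53396501]
tip [323.5507003  343.52372139] [289.48040105 264.96593987]
f [275.88283008 218.09372864] [279.17762345 249.24390339]
b1 [151.34707543 243.64552887] [263.63855124 250.08722428]
b2 [370.93044322 164.34435951] [292.82815285 237.06920302]
tcp [405.86400291 515.49066718] [308.2109186  242.20563959]
```

View pics/w4.png

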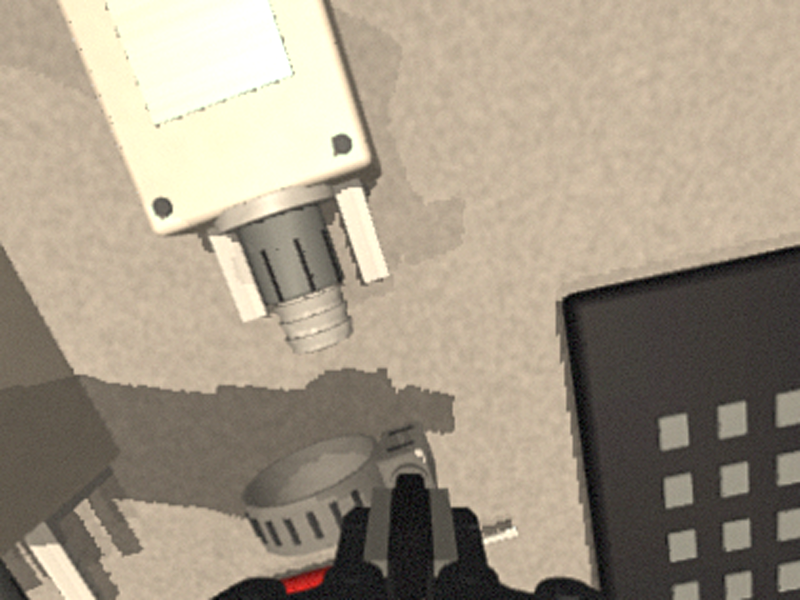

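```bash
python3 - <<'E'
from h import *
import pickle
c=pickle.load(open('c4.pkl','rb'))['wrist']
k=380/800
def d(x,y):
    v=ray(c,60+x*k-.25,y*k-.25); return v[0],v[1]/np.linalg.norm(v[1])
def axis(L,R):
    o,_=d(0,0); nl=np.cross(d(*L[0])[1],d(*L[1])[1]); nr=np.cross(d(*R[0])[1],d(*R[1])[1])
    nl/=np.linalg.norm(nl); nr/=np.linalg.norm(nr)
    n=nl+nr; ang=np.degrees(np.arccos(nl@nr)); n/=np.linalg.norm(n)   # bisector plane n.(X-o)=0
    # line in z=.075
    t=np.cross(n,[0,0,1]); t/=np.linalg.norm(t); t*=np.sign(t[1])
    # point nearest predicted seat
    P=np.array([.5416,-.1695,.075]); A=np.array([n[:2],t[:2]]); q=np.linalg.solve(A,[n@o-n[2]*.075,t[:2]@P[:2]])
    print('yaw',np.degrees(np.arctan2(t[1],t[0])).round(2),'pt',q.round(4),'dia',2*np.linalg.norm(np.cross(np.r_[q,.075]-o,t))*np.sin(np.radians(ang/2)))
axis([(240,232),(273,303)],[(324,206),(345,280)])
# box edges at z .098
P=lambda x,y,z:onz(c,60+x*k-.25,y*k-.25,z)[:2]
a,b=P(78,45,.098),P(138,195,.098);e=b-a;print('L edge',a,b,np.degrees(np.arctan2(*e[::-1]))%180)
a2,b2=P(332,25,.098),P(370,140,.098);e=b2-a2;print('R edge',a2,b2,np.degrees(np.arctan2(*e[::-1]))%180)
ex=np.array([np.cos(np.radians(101.6)),np.sin(np.radians(101.6))]);ey=np.array([-ex[1],ex[0]])
print('lat L,R',((a+b)/2)@ey,((a2+b2)/2)@ey,'seat lat',np.array([.5416,-.1695])@ey)
# ledge ends, z .058 ends at outlet x 9-33=-24
for p in((388,276),(366,283),(268,312),(245,320)): X=P(*p,.058);print('ledge',X,X@ex,X@ey)
# tip end & cuff end
X=P(308,294,.095);print('cuff end top',X@ex,'expect',np.array([.5434,-.1783])@ex-.018)
# clamp: band rim ends, top
T=P(315,437,.2106-.0324+.0245); print('band top front',T)
E
```

```text
yaw 101.3 pt [ 0.5441 -0.169 ] dia 0.052195999763691416
L edge [ 0.47856882 -0.08634681] [ 0.48863219 -0.14451175] 99.81581925422131
R edge [ 0.57915867 -0.09243202] [ 0.58823069 -0.13526814] 101.95765821942716
lat L,R -0.45051280952671213 -0.5488801272150007 seat lat -0.49645524754876375
ledge [ 0.5866592  -0.19415606] -0.3081546823620504 -0.5356363316144193
ledge [ 0.57522639 -0.19631858] -0.30797414570820936 -0.5240022024262465
ledge [ 0.5233755 -0.2049749] -0.3060275976504422 -0.4714697625372899
ledge [ 0.51080271 -0.20764003] -0.3061101779563379 -0.45861787193385
cuff end top -0.30127045754177467 expect -0.30192400935428015
band top front [ 0.56791901 -0.22147784]
```

```bash
python3 - <<'E'
from h import *
import pickle
c=pickle.load(open('c4.pkl','rb'))['wrist']
k=380/800
P=lambda x,y,z:onz(c,60+x*k-.25,y*k-.25,z)[:2]
ex=np.array([np.cos(np.radians(101.6)),np.sin(np.radians(101.6))]);ey=np.array([-ex[1],ex[0]])
for n,p,z in (('bot',(315,437),.154),('left',(245,492),.178),('back left',(268,548),.178),('hous right front',(428,432),.192),('hous left front',(383,437),.192)):
    X=P(*p,z);print(n,'axial',X@ex,'lat',X@ey)
C=np.array([.591,-.2447]);C3=lambda a,l,z:np.r_[ex*a+ey*l,z]
a0=C@ex;l0=C@ey+.032;print(a0,l0)
# predicted pixels
for n,a,l,z in(('bot',.009,0,-.0245),('left',.009,.0245,0),('top',.009,0,.0245),('hr',.009,-.039,.014),('hl',.009,-.024,.014)):
    print(n,((proj(c,C3(a0+a,l0+l,.178+z))-[60,0])/k).round(0))
E
```

```text
bot axial -0.34680594372427986 lat -0.4975944365956245
left axial -0.3503274611090745 lat -0.4748827570140765
back left axial -0.3728449915323539 lat -0.4738531381478519
hous right front axial -0.34361693862748777 lat -0.5413138935532412
hous left front axial -0.34094125879630616 lat -0.5280318096994727
-0.35853911497422447 -0.4977252052087947
bot [318. 442.]
left [239. 491.]
top [293. 506.]
hr [419. 453.]
hl [372. 467.]
```

>>> servo_tool([
  [0,0,0,0.13,0],
  [0,0,0,0.13,0],
  [0,0,0,0.1,0],
  [0,0,0,0.052,0],
  [0,0,0,0,0],
])

```text
t: 6.8
eef_pos: [0.5906, -0.2447, 0.1069]
eef_rot: [[0.115, 0.993, -0.001], [0.993, -0.115, 0.001], [0.0, -0.001, -1.0]]
wrist_force: [0.9, 0.9, -0.9]
finger_gap: 0.081
grip_force: 60.6
```

>>> servo_tool([
  [0,0.019,-0.0062,0,0],
  [0,0.038,-0.0125,0,0],
  [0,0.038,-0.0125,0,0],
  [0,0,0,0,0],
  [0,0,0,0,0],
])

```text
t: 7.42
eef_pos: [0.586, -0.2205, 0.1077]
eef_rot: [[0.115, 0.993, 0.0], [0.993, -0.115, -0.0], [-0.0, 0.0, -1.0]]
wrist_force: [-0.5, -0.5, -2.1]
finger_gap: 0.082
grip_force: 60.6
```

```bash
python3 - <<'E'
from h import *
import pickle
cs={n:cap(n) for n in('wrist','scene','side')}; pickle.dump(cs,open('c5.pkl','wb'))
s=r.sense();print(s['t'],s['eef_pos'],s['eef_rot'][:,1],s['wrist_force'],s['ft_torque'])
c=cs['wrist'];D=cs['side'];p=proj(D,[.55,-.215,.075]).astype(int)
a=cv2.resize(c['frame'][80:260,110:350],(560,420),interpolation=cv2.INTER_CUBIC)
b=cv2.resize(D['frame'][p[1]-45:p[1]+45,p[0]-25:p[0]+25],(233,420),interpolation=cv2.INTER_CUBIC)
cv2.imwrite('pics/w5.png',cv2.convertScaleAbs(np.hstack([a,b]),alpha=1.3)[:,:,::-1])
E
```

```text
7.575 [ 0.58592801 -0.22091234  0.10754235] [ 9.93288042e-01 -1.15666870e-01  2.02020889e-04] [ 0.47999626  0.35602142 -1.17085703] [ 0.03761398  0.05418729 -0.02726565]
```

View pics/w5.png

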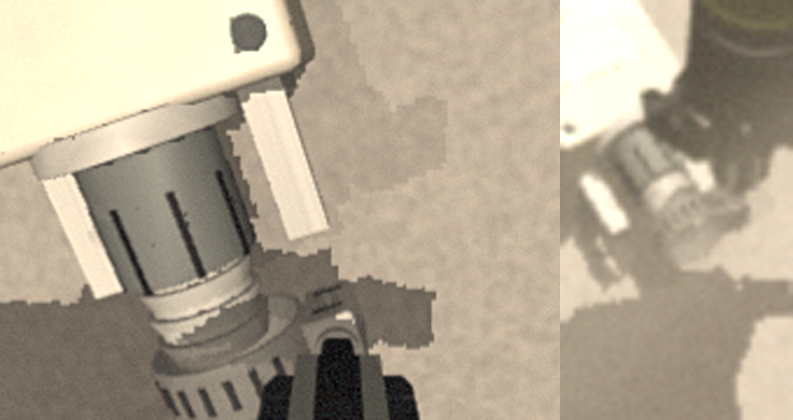

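```bash
python3 - <<'E'
from h import *
import pickle
c=pickle.load(open('c5.pkl','rb'))['wrist']
k=240/560
P=lambda x,y,z:onz(c,110+x*k-.3,80+y*k-.3,z)
ex=np.array([np.cos(np.radians(101.6)),np.sin(np.radians(101.6)),0]);ey=np.array([-ex[1],ex[0],0])
o=-c['R'].T@c['t']
print('cam lat',o@ey)
for n,p,z in(('cuff L back',(78,180),.075),('cuff R back',(212,128),.075),('cuff L front',(128,293),.075),('cuff R front',(252,250),.075),('barb L',(150,325),.075),('barb R',(264,290),.075),('flange L',(33,165),.075),('flange R',(240,98),.075),
  ('ring L',(154,365),.075),('ring bottom front',(238,295),.0505),('hous RF',(360,290),.089),('hous LF',(306,298),.089),
  ('ledgeR r',(328,228),.058),('ledgeR l',(291,240),.058),('ledgeL r',(122,290),.058),('ledgeL l',(95,298),.058)):
    X=P(*p,z);print(n,(X@ex).round(4),(X@ey).round(4))
t=r.sense()['eef_pos'];print(t@ex,t@ey+.032)
# predicted crop pixels for clamp & axis at lat -.498
a0=t@ex;l0=t@ey+.032
for n,a,l,z in(('ringL',a0+.009,l0+.0245,.075),('ringtop',a0+.009,l0,.0995),('hr',a0+.009,l0-.039,.089),('hl',a0+.009,l0-.024,.089),('flL',-.2655,-.498+.0285,.075),('flR',-.2655,-.498-.0285,.075),('cuffFtop',-.3015,-.498,.095)):
    print(n,((proj(c,ex*a+ey*l+[0,0,z])-[110,80])/k).round(0))
E
```

```text
cam lat -0.5556967704124601
cuff L back -0.2686 -0.4762
cuff R back -0.2671 -0.5169
cuff L front -0.3038 -0.4757
cuff R front -0.3029 -0.515
barb L -0.3153 -0.4778
barb R -0.3154 -0.5141
flange L -0.2607 -0.466
flange R -0.2621 -0.5269
ring L -0.3279 -0.4736
ring bottom front -0.3224 -0.4994
hous RF -0.319 -0.5419
hous LF -0.3166 -0.5274
ledgeR r -0.3079 -0.5361
ledgeR l -0.3079 -0.5239
ledgeL r -0.3067 -0.4665
ledgeL l -0.3065 -0.457
-0.33421744899573574 -0.49753997816439355
ringL [148. 357.]
ringtop [207. 374.]
hr [347. 315.]
hl [296. 331.]
flL [ 51. 176.]
flR [242. 110.]
cuffFtop [178. 287.]
```

The band's front is just over the tip. In this view it measures about 2.2 mm too far to the key side of the stub axis, so I'll correct that and advance gently.

>>> servo_tool([
  [0,-0.0027,-0.0084,-0.002,0],
  [0,0.019,-0.0062,0,0],
  [0,0.019,-0.0062,0,0],
  [0,0.019,-0.0062,0,0],
  [0,0,0,0,0],
])

```text
t: 8.2
eef_pos: [0.5808, -0.2051, 0.108]
eef_rot: [[0.114, 0.994, -0.0], [0.994, -0.114, 0.001], [0.001, -0.0, -1.0]]
wrist_force: [-0.6, -0.2, -0.9]
finger_gap: 0.079
grip_force: 60.6
```

>>> servo_tool([
  [0,0.019,-0.0062,0,0],
  [0,0.019,-0.0062,0,0],
  [0,0.019,-0.0062,0,0],
  [0,0,0,0,0],
  [0,0,0,0,0],
])

```text
t: 8.82
eef_pos: [0.5779, -0.1916, 0.1081]
eef_rot: [[0.115, 0.993, 0.0], [0.993, -0.115, -0.0], [-0.0, 0.0, -1.0]]
wrist_force: [0.2, -0.4, -1.4]
finger_gap: 0.082
grip_force: 60.6
```

>>> servo_tool([
  [0,0.019,-0.0062,0,0],
  [0,0.019,-0.0062,0,0],
  [0,0.019,-0.0062,0,0],
  [0,0.019,-0.0062,0,0],
  [0,0,0,0,0],
])

```text
t: 9.45
eef_pos: [0.5738, -0.171, 0.108]
eef_rot: [[0.114, 0.993, -0.0], [0.993, -0.114, 0.001], [0.001, -0.0, -1.0]]
wrist_force: [-0.2, -0.0, -1.7]
finger_gap: 0.083
grip_force: 60.6
```

>>> servo_tool([
  [0,0.008,-0.0025,0,0],
  [0,0.008,-0.0025,0,0],
  [0,0.008,-0.0025,0,0],
  [0,0,0,0,0],
  [0,0,0,0,0],
])

```text
t: 10.07
eef_pos: [0.5727, -0.1657, 0.108]
eef_rot: [[0.115, 0.993, 0.0], [0.993, -0.115, -0.0], [-0.0, 0.0, -1.0]]
wrist_force: [0.8, 0.7, -1.1]
finger_gap: 0.08
grip_force: 60.6
```

```bash
python3 - <<'E'
from h import *
s=r.sense();t=s['eef_pos'];print(s['t'],t,s['wrist_force'],s['ft_torque'],s['qpos'])
ex=np.array([np.cos(np.radians(101.6)),np.sin(np.radians(101.6)),0]);ey=np.array([-ex[1],ex[0],0]);print(t@ex,t@ey+.032,s['wrist_force']@ex)
E
```

```text
10.075 [ 0.57269972 -0.16574439  0.10802042] [ 0.78060319  0.68051502 -1.14241938] [-0.06464182 -0.02065177  0.02943421] [  9.79099838  46.8550517    3.37509355 101.09825325  -4.62120462
  32.17422088   9.40589732]
-0.27751637398458495 -0.4956749376574231 0.5096535993029968
```

>>> servo_tool([
  [0,0.0038,-0.0012,0,0],
  [0,0.0038,-0.0012,0,0],
  [0,0,0,0,0],
  [0,0,0,0,0],
  [0,0,0,0,0],
])

```text
t: 10.7
eef_pos: [0.5723, -0.1637, 0.108]
eef_rot: [[0.115, 0.993, 0.0], [0.993, -0.115, 0.0], [0.0, 0.0, -1.0]]
wrist_force: [0.0, -0.5, -1.6]
finger_gap: 0.082
grip_force: 60.6
```

>>> servo_tool([
  [0,0.0038,-0.0012,0,0],
  [0,0.0038,-0.0012,0,0],
  [0,0,0,0,0],
  [0,0,0,0,0],
  [0,0,0,0,0],
])

```text
t: 11.32
eef_pos: [0.5721, -0.1629, 0.1081]
eef_rot: [[0.116, 0.993, 0.001], [0.993, -0.116, -0.001], [-0.001, 0.001, -1.0]]
wrist_force: [1.0, -5.1, -2.7]
finger_gap: 0.086
grip_force: 60.4
```

The band is home: contact at the flange shows as about 5 N. Now I'll turn the key clockwise.

>>> servo_tool([
  [0,0,0,0,0.044],
  [0,0,0,0,0.044],
  [0,0,0,0,0.044],
  [0,0,0,0,0.044],
  [0,0,0,0,0.044],
], squeeze=80)

```text
t: 11.95
eef_pos: [0.5722, -0.1626, 0.1082]
eef_rot: [[0.725, 0.689, 0.001], [0.689, -0.725, -0.001], [-0.0, 0.002, -1.0]]
wrist_force: [0.2, -5.0, -2.4]
finger_gap: 0.076
grip_force: 82.3
```

```bash
python3 - <<'E'
from h import *
s=r.sense();print(s['t'],s['eef_pos'],s['eef_rot'],s['wrist_force'],s['ft_torque'],s['qpos'],s['finger_gap'])
E
```

```text
11.95 [ 0.57216321 -0.16263067  0.10819903] [[ 7.25228129e-01  6.88507929e-01  9.95969791e-04]
 [ 6.88508636e-01 -7.25227069e-01 -1.24720380e-03]
 [-1.36405455e-04  1.59024108e-03 -9.99998726e-01]] [ 0.22699288 -5.04733008 -2.43134621] [-1.21101373 -0.16892197  0.07324089] [  3.52594778  47.66847723  13.97391585 101.73986839 -19.11105536
  32.83888455 -17.23012568] 0.07596018435388871
```

>>> servo_tool([
  [0,0,0,0,0.044],
  [0,0,0,0,0.044],
  [0,0,0,0,0.044],
  [0,0,0,0,0.044],
  [0,0,0,0,0.044],
])

```text
t: 12.58
eef_pos: [0.573, -0.1616, 0.1082]
eef_rot: [[0.998, 0.069, 0.002], [0.069, -0.998, -0.0], [0.002, 0.0, -1.0]]
wrist_force: [2.3, -3.8, -2.2]
finger_gap: 0.078
grip_force: 82.3
```

>>> servo_tool([
  [0,0,0,0,0.044],
  [0,0,0,0,0.044],
  [0,0,0,0,0.044],
  [0,0,0,0,0],
  [0,0,0,0,0],
])

```text
t: 13.2
eef_pos: [0.5734, -0.161, 0.1083]
eef_rot: [[0.943, -0.332, 0.003], [-0.332, -0.943, 0.001], [0.002, -0.001, -1.0]]
wrist_force: [3.8, -2.3, -1.0]
finger_gap: 0.076
grip_force: 82.4
```

```bash
python3 - <<'E'
from h import *
s=r.sense();R=s['eef_rot'];print(s['t'],s['eef_pos'],np.degrees(np.arctan2(R[1,1],R[0,1])),R[:,2],s['wrist_force'],s['ft_torque'],s['qpos'],s['finger_gap'])
E
```

```text
13.2 [ 0.57342042 -0.1609792   0.10825261] -109.39699373394977 [ 2.70668288e-03  6.04561607e-04 -9.99996154e-01] [ 3.83847127 -2.34108581 -1.02491006] [-0.39369115 -1.12053636 -0.00265036] [ -5.45656564  50.98389588  30.83823446 102.1509448  -40.20367115
  38.23189138 -60.73610263] 0.07603070287816895
```

>>> servo_tool([
  [0,0,0,0,0.044],
  [0,0,0,0,0.044],
  [0,0,0,0,0.047],
  [0,0,0,0,0],
  [0,0,0,0,0],
])

```text
t: 13.82
eef_pos: [0.5736, -0.1605, 0.1083]
eef_rot: [[0.724, -0.689, 0.003], [-0.689, -0.724, 0.002], [0.001, -0.003, -1.0]]
wrist_force: [5.7, -0.2, -0.1]
finger_gap: 0.075
grip_force: 82.6
```

```bash
python3 - <<'E'
from h import *
s=r.sense();R=s['eef_rot'];print(s['t'],s['eef_pos'],np.degrees(np.arctan2(R[1,1],R[0,1])),s['wrist_force'],s['ft_torque'],s['qpos'][6],s['finger_gap'])
E
```

```text
13.825 [ 0.57364315 -0.16049705  0.10828444] -133.5748187990614 [ 5.72883522 -0.19460761 -0.13801275] [-0.10156315 -1.34869789 -0.07143768] -78.69680192366675 0.07508784653661378
```

>>> servo_tool([
  [0.35,0,0,0,0],
  [0.35,0,0,0,0],
  [0.35,0,0,0,0],
  [0.35,0,0,0,0],
  [0.35,0,0,0,0],
])

```text
t: 14.45
eef_pos: [0.5717, -0.1617, 0.1079]
eef_rot: [[0.721, -0.693, -0.0], [-0.693, -0.721, 0.0], [-0.0, 0.0, -1.0]]
wrist_force: [-0.8, -0.3, 0.2]
finger_gap: 0.356
grip_force: 0.0
```

>>> servo_tool([
  [0.35,0,0,-0.08,0],
  [0.35,0,0,-0.12,0],
  [0.35,0,0,-0.12,0],
  [0.35,0,0,-0.1,0],
  [0.35,0,0,0,0],
])

```text
t: 15.08
eef_pos: [0.5731, -0.1628, 0.2161]
eef_rot: [[0.721, -0.693, 0.005], [-0.693, -0.721, -0.002], [0.005, -0.002, -1.0]]
wrist_force: [0.5, -0.2, -0.7]
finger_gap: 0.357
grip_force: 0.0
```

```bash
python3 - <<'E'
from h import *
import pickle
cs={n:cap(n) for n in('wrist','scene','side')}; pickle.dump(cs,open('c6.pkl','wb'))
s=r.sense();print(s['t'],s['eef_pos'],s['wrist_force'])
c=cs['wrist'];q=[.5416,-.1695,.075]
p=proj(c,q).astype(int);print(p)
u,v=max(p[0]-60,0),max(p[1]-60,0)
a=cv2.resize(c['frame'][v:v+120,u:u+120],(500,500),interpolation=cv2.INTER_CUBIC)
D=cs['side'];p=proj(D,q).astype(int)
b=cv2.resize(D['frame'][p[1]-30:p[1]+30,p[0]-18:p[0]+18],(300,500),interpolation=cv2.INTER_CUBIC)
cv2.imwrite('pics/w6.png',cv2.convertScaleAbs(np.hstack([a,b]),alpha=1.3)[:,:,::-1])
E
```

```text
15.225 [ 0.57149739 -0.16122344  0.21264196] [-0.48258048 -0.24563996 -0.68783145]
[279 197]
```

View pics/w6.png

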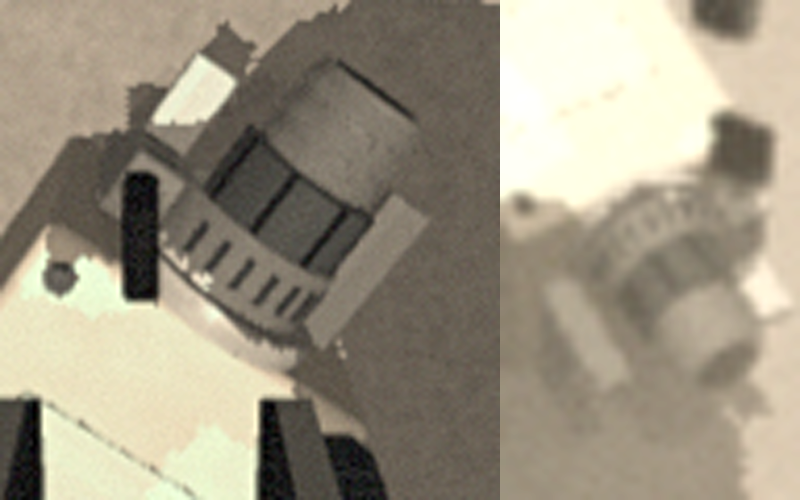

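The last picture shows the band flat against the flange on the cuff and the key upright at (140,237). The wing lies about 37° off the axis, so the key angle is about 143°, or 2.5 rad, which is in the snug range. The gripper is clear, so I'm handing the job in.

```bash
python3 -c "
from h import *
print(r.job_done())"
```

```text
the job is handed in; nothing more can be done
None
```

The job is handed in, with no verdict returned: the large clamp sits home against the flange with its key upright at about 2.5 rad (by camera and tool turn), the saddle force wasn't measured, and I touched no bystander.

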